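# Put the vial rack in order

### The job

The back row of the wooden vial rack, next to the dark ledge, is for the tall dropper vials and the front row for the short flat-capped ones, but one tall and one short vial stand in the wrong rows. Move these two into free holes of their proper rows, keeping them upright, lowering rather than dropping them, and leaving them fully down. Leave the three vials that are already right in their holes, and do not disturb the brush jar, the palette knife or the slats.

Things in the scene. Friction and masses are not known exactly. Their poses are not given: they have to be found in the camera images.
- rack: Fixed wooden vial rack, 144 mm (x) by 230 mm (y), 60 mm high, two rows of three holes, 72 mm apart along y. A dark ledge 12 mm thick stands along the back (+x) edge, its top 74 mm up. Back row: x = +38 mm, next to the ledge; front row: x = -38 mm. Hole floors are 15 mm above the bench, so a standing tall vial's top is at 140 mm, a short one's at 110 mm. Origin: centre of the underside, z up
- back_hole1 (a point): centre of the mouth of back-row hole 1, in the rack's top face (rack frame x = +38 mm, y = +72 mm, z = 60 mm). Round blind hole 33 mm across with a 3 mm chamfer, 45 mm deep, z axis up
- back_hole2 (a point): centre of the mouth of back-row hole 2, in the rack's top face (rack frame x = +38 mm, y = +0 mm, z = 60 mm). Round blind hole 33 mm across with a 3 mm chamfer, 45 mm deep, z axis up
- back_hole3 (a point): centre of the mouth of back-row hole 3, in the rack's top face (rack frame x = +38 mm, y = -72 mm, z = 60 mm). Round blind hole 33 mm across with a 3 mm chamfer, 45 mm deep, z axis up
- front_hole1 (a point): centre of the mouth of front-row hole 1, in the rack's top face (rack frame x = -38 mm, y = +72 mm, z = 60 mm). Round blind hole 33 mm across with a 3 mm chamfer, 45 mm deep, z axis up
- front_hole2 (a point): centre of the mouth of front-row hole 2, in the rack's top face (rack frame x = -38 mm, y = +0 mm, z = 60 mm). Round blind hole 33 mm across with a 3 mm chamfer, 45 mm deep, z axis up
- front_hole3 (a point): centre of the mouth of front-row hole 3, in the rack's top face (rack frame x = -38 mm, y = -72 mm, z = 60 mm). Round blind hole 33 mm across with a 3 mm chamfer, 45 mm deep, z axis up
- tall_stray: Tall closed amber glass vial with a black dropper top, 125 mm high, round. The glass is 30 mm across up to 96 mm; above come a 21 mm collar and a 13 mm bulb. Origin: centre of its underside, z along its axis to the top. 90 g. This one starts in the front row, in any of its holes
- tall_home: Tall closed amber glass vial with a black dropper top, 125 mm high, round. The glass is 30 mm across up to 96 mm; above come a 21 mm collar and a 13 mm bulb. Origin: centre of its underside, z along its axis to the top. 90 g. This one starts in the back row, where it belongs
- short_stray: Short closed vial of amber glass with a flat black screw cap as wide as the glass: 95 mm high, round, 30 mm in diameter over its whole height. Origin: centre of its underside, z along its axis to the top. 70 g. This one starts in the back row, in any of its holes; one back-row hole starts empty
- short_home_1: Short closed vial of amber glass with a flat black screw cap as wide as the glass: 95 mm high, round, 30 mm in diameter over its whole height. Origin: centre of its underside, z along its axis to the top. 70 g. This one starts in the front row, where it belongs
- short_home_2: Short closed vial of amber glass with a flat black screw cap as wide as the glass: 95 mm high, round, 30 mm in diameter over its whole height. Origin: centre of its underside, z along its axis to the top. 70 g. This one starts in the front row, where it belongs
- brush_jar: Bystander: white ceramic jar 76 mm across and 100 mm high with three brushes standing in it, 225 mm high in all. Origin: centre of its underside
- palette_knife: Bystander: palette knife 200 mm long lying on the bench. Origin at its middle, on the underside
- slats: Bystander: six wooden slats, 130 mm long, glued crosswise in three layers, 30 mm high. Origin: centre of its underside
There are look-alikes about, which are no part of the job. Leave any green or turquoise look-alike of the tall_stray alone.

How it is judged:
By the outcome, as a careful person would: the job done as asked, in the order asked, and still so for the second after the job is handed in, with the robot touching nothing.
It also fails if it takes over 64 s, if anything falls off the work surface, if the arm or the gripper's body presses on something with over 40 N, if the wrist force passes 120 N, or if a joint passes its speed limit or range.

### The arm

A 6-joint arm with a two-finger parallel gripper is mounted at the origin on the work surface. World frame = base frame: x ahead of the robot, y to its left, z up, the work surface at z = 0. Lengths are in m, angles in rad, forces in N, time in s.
With the tool pointing down it reaches from about 0.3 to 0.875 m from the base axis. Payload 6.4 kg.
Tool frame: the origin (TCP) lies between the finger pads; the fingertips stand 8 mm ahead of it and the grasp point (between the pads) lies 11 mm behind it; z points along the fingers, y is the direction in which the jaws open and shut (so a half turn about z gives the same grasp; the last joint's range is limited). The gripper opens to 85 mm and grips with 20 to 120 N. Pads are 22 mm wide; open, the fingers measure 114 mm over their backs; the gripper's body (76 mm by 85 mm) begins 54 mm behind the grasp point. The pads swing forward as they close: fully open they stand 13 mm farther back than shut.
Start: joints at [1.088, 0.181, 1.607, -0, 1.354, -0.206], TCP at [0.157, 0.553, 0.239] pointing down, gripper open.
Joint ranges: [-2.99, 2.99], [-0.89, 2.07], [0.3, 2.58], [-1.14, 4.28], [0, 2.63], [-3.12, 3.12]. Speed limits (rad/s): [2.57, 2.57, 3.01, 3.14, 3.14, 3.14].

### API

Orientations are given as a unit quaternion [w, x, y, z].
In Python, from bench import monitor, viewer, workorder, spotter gives the robot as it stands. The module is installed in compiled form; this text tells all that it offers.
- The arm moves only by the tool move_arm, never from a script. Its argument "motion" is a list of rows, each a list of 3 entries, a list of its own where there are three numbers: the shift along the tool's x, y, z in units of 60 mm (1.0 is 60 mm), then the turn, a rotation vector about the tool's x, y, z in units of 8 degrees (1.0 is 8 degrees), then the opening in per cent of the stroke, from 0 (shut) to 100 (fully open). In form: [[[dx, dy, dz], [rx, ry, rz], grip], ...]. A call has 1 to 10 rows; each row is the pose to reach, as a shift and turn from the pose commanded when the call began, along the tool's axes at that moment; what a row does not reach only later rows make up. A row lasts 1/8 s, in which the tool goes at most 62.5 mm and 10.7 degrees, less where a joint would pass 70% of its speed; a pose out of reach is approached as far as the arm can. A call with a gripper value outside its range is refused whole. The fingers move at their own pace and stop on an object; the grip force is fixed at half the most. Time passes only in rows, so rows that repeat a pose let the fingers close. It gives the time, the measured TCP pose, the force and the opening at its end, in the units of the state.
- monitor.get_obs(): the state, without advancing time (a new reading comes with each control period).
- viewer.camera(name): name is "side" or "top" or "wrist"; returns the picture (420x560x3 uint8, blue, green, red); there is no depth.
- viewer.calibration(name): a dict with "fovy" (degrees; the focal length in pixels is half the picture's height over the tangent of half this angle, whatever the lens; pixels are square), "cx", "cy" (the principal point, pixels), "extrinsics" (4x4, takes a point from camera to world coordinates). Camera axes: x right, y down, z forward; pixel columns grow to the right and rows downward; lengths in m; the calibration is good to about 2 mm. A picture is of the moment at which its call begins: read the wrist's pose just before it. calibration takes no time and is no camera call; for the wrist camera it gives the pose at the moment of the call.
- workorder.hand_in(): hands the job in, once; it reports no verdict.
Trained networks look in the newest picture that a camera, given by its name, has taken for a name from the list of things; names that differ only in an ending like _2 or _b are one class to them, and where a whole thing is asked for, a point or a joint stands for the part that bears it (a point fixed in the world has none). Each returns a list of dicts, best first, with "score" (0 to 1); they miss things now and then, are a little off and sometimes report something else, mostly with a low value. They report only what shows in the picture. A call takes as long as a camera call. They do not tell look-alikes from the thing itself.
- spotter.search_frame(camera, name): "centre" ([column, row] as shares, 0 to 1, of the picture: columns of its width, rows of its height, amid what is visible of it).
- spotter.outline_of(camera, name): "region" (420x560 bool, what is visible of it) and "centre" ([column, row] as shares, 0 to 1, of the picture: columns of its width, rows of its height, amid what is visible of it).
The state is a dict: "time_s": time; "q": joint angles; "dq": joint speeds; "joint_efforts": joint torques, N m; "eef_pos": TCP position; "eef_rot": TCP orientation; "wrist_force": force on the tool from outside, world axes, zero at the start; "torque": the same for the moment, N m; "opening": opening from 0.0 (shut) to 1.0 (fully open).
Only numpy, scipy, OpenCV 4.12 (cv2) and the standard library are available. Lean on these libraries where they do the work, as an engineer would, in place of code of your own. Each camera call takes 0.05 s, during which the arm holds its last target. There are 200 camera calls.

## Working session

There is one attempt and no reset: what is moved stays moved. The work goes in short steps, Python scripts to look and compute and a tool call to move; the robot and the scene stay as the last step left them, time stands still between calls to the robot, and variables do not carry over. Pictures are saved under pics/ and viewed, about 8 in all and at most 12, crops included, and the job is handed in when it is done.

Besides the shell and the picture viewer there is one more tool, called in YAML: its name, and indented under it one key for each argument. move_arm: Moves the arm, as the interface text tells. Its arguments: {"type":"object","properties":{"motion":{"type":"array","items":{"type":"array"}}},"required":["motion"]}

```bash
mkdir -p pics; cat > h.py <<'E'
import numpy as np, cv2
from bench import monitor, viewer, workorder, spotter
def cal(n):
    c=viewer.calibration(n); f=210/np.tan(np.radians(c["fovy"])/2); return f,c["cx"],c["cy"],np.array(c["extrinsics"])
def ray(n,u,v,z):
    f,cx,cy,E=cal(n); d=E[:3,:3]@np.array([(u-cx)/f,(v-cy)/f,1]); o=E[:3,3]; return o+d*(z-o[2])/d[2]
def proj(n,P,C=None):
    f,cx,cy,E=C or cal(n); p=E[:3,:3].T@(np.array(P)-E[:3,3]); return np.array([cx+f*p[0]/p[2],cy+f*p[1]/p[2]])
E
python3 - <<'E'
from h import *
a=[viewer.camera(n) for n in("top","side")]
cv2.imwrite("pics/top.png",a[0]);cv2.imwrite("pics/side.png",a[1])
for n in("top","side"): print(n,[x.round(3) if hasattr(x,'round') else x for x in cal(n)])
for k in("tall_stray","short_stray","rack"):
  for r in spotter.search_frame("top",k): print(k,round(r["score"],2),np.round(np.array(r["centre"])*[560,420],1))
o=monitor.get_obs();print(o["time_s"],o["eef_pos"],o["eef_rot"])
E
```

```text
top [np.float64(441.876), 282.63054928030925, 207.3392273342512, array([[ 0.007, -0.989,  0.146,  0.392],
       [-1.   , -0.006,  0.006, -0.004],
       [-0.005, -0.146, -0.989,  1.169],
       [ 0.   ,  0.   ,  0.   ,  1.   ]])]
side [np.float64(397.559), 277.68421727533445, 214.60908117107303, array([[ 0.9  , -0.223,  0.375,  0.172],
       [-0.436, -0.486,  0.758, -0.738],
       [ 0.013, -0.845, -0.534,  0.564],
       [ 0.   ,  0.   ,  0.   ,  1.   ]])]
tall_stray 0.7 [352.8 272. ]
tall_stray 0.53 [328.5 232.3]
tall_stray 0.51 [303.5 272.7]
short_stray 0.59 [323.5 198. ]
rack 0.91 [325.1 211.7]
0.25 [0.15700716 0.55290104 0.23886419] [-1.40281976e-04  1.37967205e-01  9.90436709e-01 -3.94317883e-04]
```

View pics/top.png

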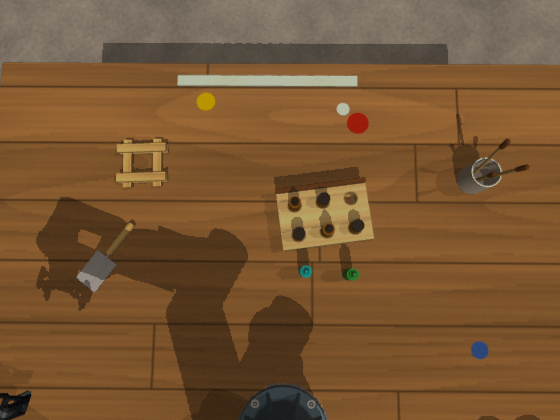

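View pics/side.png

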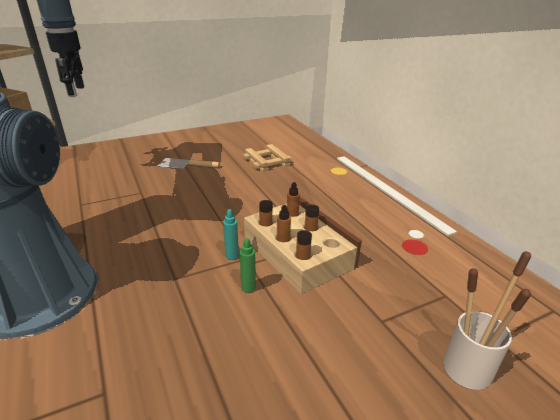

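The top picture shows these vials:
- Back row: tall (295,203), short (323,199), and an empty hole at (351,198).
- Front row: short (299,233), tall (328,229), short (357,226).

The look-alikes, turquoise (306,271) and green (352,274), stand outside the rack. So tall_stray is in front_hole2, short_stray is in back_hole2, and back_hole3 is free. I'll confirm this in one crop and fit the rack.

```bash
python3 - <<'E'
from h import *
from scipy.optimize import least_squares
viewer.camera("top")
r=spotter.outline_of("top","rack")[0]["region"]
# vial tops (clicks) rack coords
pts={(-38,0,140):(328,229),(38,0,110):(323,198.5),(38,-72,60):(351,198),(-38,72,110):(298.5,233),(-38,-72,110):(356.5,226),(38,72,140):(295,202)}
C=cal("top")
def W(p,s):
    c,n=np.cos(s[2]),np.sin(s[2]);return [s[0]+(c*p[0]-n*p[1])/1000,s[1]+(n*p[0]+c*p[1])/1000,p[2]/1000]
f=lambda s:np.concatenate([proj("top",W(k,s),C)-v for k,v in pts.items()])
R=least_squares(f,[.4,-.1,.12],loss="soft_l1");print(R.x,R.fun.round(1))
im=cv2.imread("pics/top.png")
K=6;x0,y0=262,165
big=cv2.resize(im[y0:y0+95,x0:x0+125],None,fx=K,fy=K,interpolation=cv2.INTER_CUBIC)
for s in[(x,y,60) for x,y in((72,115),(72,-115),(-72,115),(-72,-115))]+[(x,y,60) for x in(-38,38) for y in(72,0,-72)]:
    u=(proj("top",W(s,R.x),C)-[x0,y0]+.5)*K; cv2.circle(big,tuple(int(t) for t in u),4,(0,255,0),1)
for s in pts:
    u=(proj("top",W(s,R.x),C)-[x0,y0]+.5)*K; cv2.circle(big,tuple(int(t) for t in u),4,(255,255,0),1)
cv2.imwrite("pics/crop.png",big)
E
```

```text
[ 0.53222878 -0.10139487  0.13177292] [ 1.  -0.5  0.4  0.3 -1.2  0.6 -0.5  0.5  0.9  0.  -0.7 -1.5]
```

View pics/crop.png

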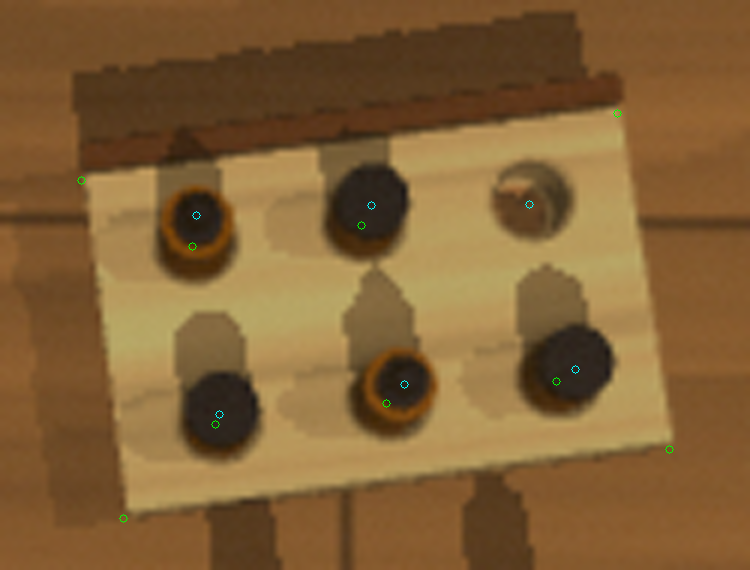

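The crop confirms the assignment: the amber dropper vial with a shoulder at (400,383) is in the front middle, the flat black cap at (371,203) is in the back middle, and the empty hole is at (532,200). I'll refit with these pixels and compute the hover.

```bash
cat >> h.py <<'E'
from scipy.spatial.transform import Rotation as Ro
def W(p,s):
    c,n=np.cos(s[2]),np.sin(s[2]);return np.array([s[0]+(c*p[0]-n*p[1])/1000,s[1]+(n*p[0]+c*p[1])/1000,p[2]/1000])
def go(P,yaw):
    "shift/turn in move units to grasp-down pose: TCP at P, tool y along rack y(yaw)"
    o=monitor.get_obs();q=o["eef_rot"];R=Ro.from_quat([q[1],q[2],q[3],q[0]])
    Rt=np.column_stack([[-np.cos(yaw),-np.sin(yaw),0],[-np.sin(yaw),np.cos(yaw),0],[0,0,-1]])
    rv=(R.inv()*Ro.from_matrix(Rt)).as_rotvec()
    print("t",round(o["time_s"],2),"at",o["eef_pos"].round(4),"shift",(R.inv().apply(np.array(P)-o["eef_pos"])/.06).round(3),"turn",(np.degrees(rv)/8).round(3),"open",round(o["opening"],3),"F",np.round(o["wrist_force"],1))
E
python3 - <<'E'
from h import *
from scipy.optimize import least_squares
pts={(-38,0,140):(404,379),(-38,0,111):(400,386),(38,0,110):(371,202),(38,-72,60):(532,200),(-38,72,110):(221,409),(-38,-72,110):(577,361),(38,72,140):(197,214),(38,72,111):(196,224),
(-72,115,60):(126,513),(-72,-115,60):(672,440)}
C=cal("top")
f=lambda s:np.concatenate([proj("top",W(k,s),C)-(np.array(v)/6+[262,165]-.5) for k,v in pts.items()])
R=least_squares(f,[.53,-.1,.12],loss="soft_l1",f_scale=.3);s=R.x;print(s,R.fun.reshape(-1,2).round(2).tolist())
np.save("s.npy",s)
P=W((-38,0,0),s);P[2]=.26;print(P);P[0]-=.05;go(P,s[2]);print(cal("wrist")[3].round(3))
E
```

```text
[ 0.5343944  -0.10179939  0.13916009] [[0.44, -0.07], [-0.09, -0.02], [0.11, -0.21], [-0.41, -0.29], [0.03, 0.14], [-0.02, 0.25], [0.01, -0.35], [-0.08, -0.06], [0.08, 0.3], [-0.04, 0.33]]
[ 0.49676175 -0.10707042  0.26      ]
t 0.35 at [0.1571 0.553  0.2391] shift [-7.651 -9.263 -0.345] turn [-3.000e-03 -1.000e-03 -2.979e+00] open 0.998 F [-0.6  0.3  0.5]
[[ 0.274  0.926  0.258  0.091]
 [ 0.962 -0.264 -0.075  0.572]
 [-0.002  0.269 -0.963  0.374]
 [ 0.     0.     0.     1.   ]]
```

move_arm:
  motion:
    - [[-0.8,-0.95,-0.35],[0,0,-0.5],60]
    - [[-1.6,-1.9,-0.35],[0,0,-1],60]
    - [[-2.4,-2.85,-0.35],[0,0,-1.5],60]
    - [[-3.2,-3.8,-0.35],[0,0,-2],60]
    - [[-4,-4.75,-0.35],[0,0,-2.5],60]
    - [[-4.7,-5.7,-0.35],[0,0,-2.98],60]
    - [[-5.4,-6.6,-0.35],[0,0,-2.98],60]
    - [[-6.1,-7.5,-0.35],[0,0,-2.98],60]
    - [[-6.8,-8.3,-0.35],[0,0,-2.98],60]
    - [[-7.65,-9.26,-0.35],[0,0,-2.98],60]

```text
time_s: 1.6
eef_pos: [0.4066, -0.0196, 0.2608]
eef_rot: [0.001, -0.069, 0.998, -0.0]
wrist_force: [1.3, 1.0, 0.4]
opening: 0.602
```

move_arm:
  motion:
    - [[0,0,0],[0,0,0],60]
    - [[0,0,0],[0,0,0],60]

```text
time_s: 1.85
eef_pos: [0.4058, -0.0174, 0.2601]
eef_rot: [-0.0, -0.069, 0.998, 0.0]
wrist_force: [-0.9, 0.3, 0.4]
opening: 0.602
```

```bash
python3 - <<'E'
from h import *
s=np.load("s.npy");P=W((-38,0,0),s);P[2]=.2;go(P,s[2])
C=cal("wrist");im=viewer.camera("wrist");cv2.imwrite("pics/w0raw.png",im)
for p in[(-38,0,140),(-38,0,111),(38,0,110),(-38,72,110),(-38,-72,110),(38,-72,60),(-72,0,60),(-72,115,60),(-72,-115,60)]:
    u=proj("wrist",W(p,s),C);print(p,u.round(1));cv2.circle(im,tuple(int(round(t)) for t in u),3,(0,255,0),1)
cv2.imwrite("pics/w0.png",cv2.resize(im,None,fx=1.4,fy=1.4))
E
```

```text
t 1.85 at [ 0.4058 -0.0174  0.2601] shift [-1.297 -1.689  0.999] turn [ 0.005 -0.004 -0.008] open 0.602 F [-0.9  0.3  0.4]
(-38, 0, 140) [173.5 284.9]
(-38, 0, 111) [183.1 270.7]
(38, 0, 110) [189.4 331.7]
(-38, 72, 110) [251.7 270.1]
(-38, -72, 110) [115.1 270.4]
(38, -72, 60) [144.8 305.9]
(-72, 0, 60) [194.  224.5]
(-72, 115, 60) [291.  224.3]
(-72, -115, 60) [ 97.  224.7]
```

View pics/w0.png

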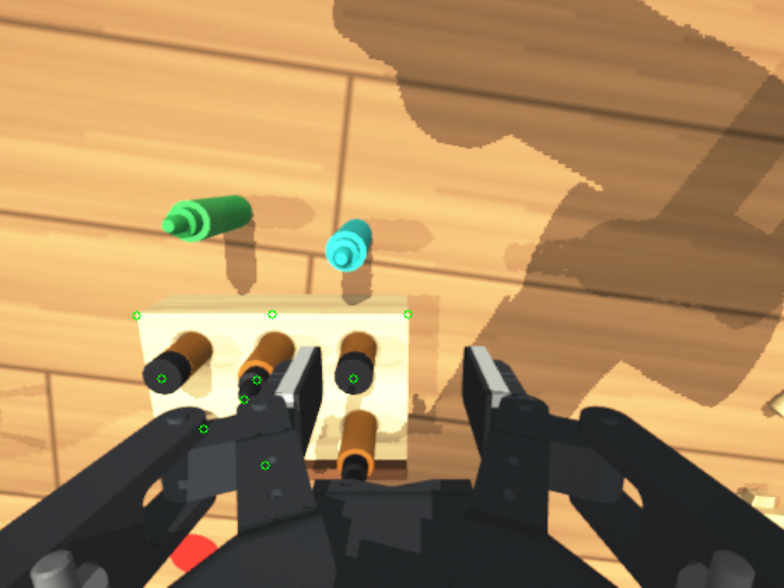

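The wrist overlay agrees to within a few pixels; the rack front edge and caps line up. The tall vial's bulb is at about (248,392). I'll move above it at z=0.2 and check closer.

move_arm:
  motion:
    - [[-0.65,-0.85,0.3],[0,0,0],60]
    - [[-1.3,-1.69,0.6],[0,0,0],60]
    - [[-1.3,-1.69,0.95],[0,0,0],60]
    - [[-1.3,-1.69,0.95],[0,0,0],60]
    - [[-1.3,-1.69,0.95],[0,0,0],60]

```text
time_s: 2.52
eef_pos: [0.4973, -0.1056, 0.2042]
eef_rot: [0.0, -0.071, 0.997, -0.0]
wrist_force: [-0.8, -0.2, 0.4]
opening: 0.599
```

```bash
python3 - <<'E'
from h import *
s=np.load("s.npy");P=W((-38,0,0),s);P[2]=.106;go(P,s[2])
C=cal("wrist");im=viewer.camera("wrist");cv2.imwrite("pics/w1raw.png",im)
K=3;x0,y0=150,180
u=proj("wrist",W((-38,0,125),s),C);x0,y0=int(u[0]-130),int(max(0,min(420-190,u[1]-120)));print(x0,y0)
big=cv2.resize(im[y0:y0+190,x0:x0+260],None,fx=K,fy=K,interpolation=cv2.INTER_CUBIC)
for p in[(-38,0,140),(-38,0,111),(-38,-16.5,60),(-38,16.5,60),(-54.5,0,60),(-38,72,110),(-38,-72,110),(-72,0,60),(-72,115,60),(-72,-115,60)]:
    u=(proj("wrist",W(p,s),C)-[x0,y0]+.5)*K;print(p,u.round(0));cv2.circle(big,tuple(int(round(t)) for t in u),4,(0,255,0),1)
cv2.imwrite("pics/w1.png",big)
E
```

```text
t 2.52 at [ 0.4973 -0.1056  0.2042] shift [ 0.013 -0.023  1.636] turn [-0.001  0.004  0.017] open 0.599 F [-0.8 -0.2  0.4]
147 99
(-38, 0, 140) [392. 382.]
(-38, 0, 111) [393. 346.]
(-38, -16.5, 60) [343. 301.]
(-38, 16.5, 60) [446. 301.]
(-54.5, 0, 60) [394. 250.]
(-38, 72, 110) [662. 346.]
(-38, -72, 110) [124. 345.]
(-72, 0, 60) [394. 195.]
(-72, 115, 60) [764. 195.]
(-72, -115, 60) [ 25. 194.]
```

View pics/w1.png

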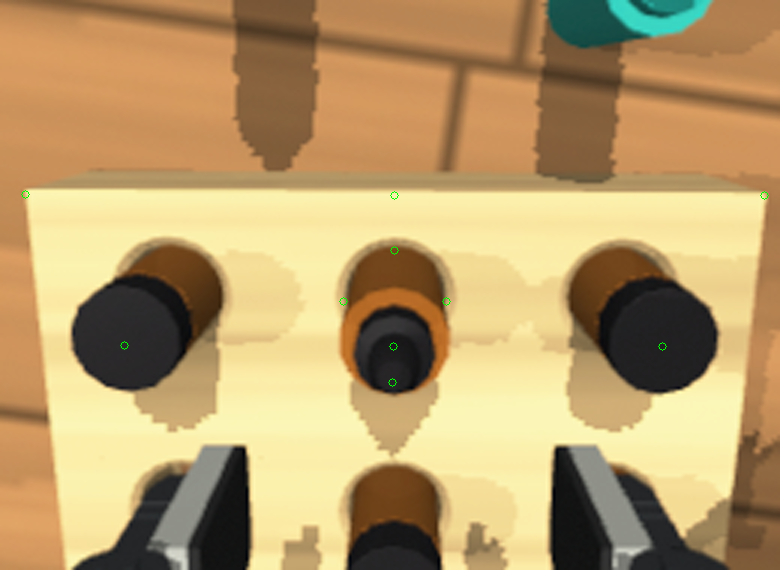

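The prediction and the picture agree within about 1 mm: shoulder centre (395,344) against (393,346). The vial is centred between the jaws and the neighbours are clear. I'll descend to grasp height 95 mm, clear of the ledge and neighbours, and close.

move_arm:
  motion:
    - [[0,-0.015,0.5],[0,0,0],60]
    - [[0,-0.015,1.0],[0,0,0],60]
    - [[0,-0.015,1.5],[0,0,0],60]
    - [[0,-0.015,2.0],[0,0,0],60]
    - [[0,-0.015,2.0],[0,0,0],60]
    - [[0,-0.015,2.0],[0,0,0],0]
    - [[0,-0.015,2.0],[0,0,0],0]
    - [[0,-0.015,2.0],[0,0,0],0]
    - [[0,-0.015,2.0],[0,0,0],0]
    - [[0,-0.015,2.0],[0,0,0],0]

```text
time_s: 3.82
eef_pos: [0.4989, -0.1082, 0.0855]
eef_rot: [0.002, -0.07, 0.998, -0.001]
wrist_force: [-1.2, 1.9, 7.1]
opening: 0.337
```

Opening 0.337 (about 29 mm) means it holds the glass. I'll lift straight up.

move_arm:
  motion:
    - [[0,0,-0.2],[0,0,0],0]
    - [[0,0,-0.5],[0,0,0],0]
    - [[0,0,-0.9],[0,0,0],0]
    - [[0,0,-1.3],[0,0,0],0]
    - [[0,0,-1.7],[0,0,0],0]
    - [[0,0,-2.1],[0,0,0],0]
    - [[0,0,-2.3],[0,0,0],0]
    - [[0,0,-2.3],[0,0,0],0]

```text
time_s: 4.82
eef_pos: [0.498, -0.1082, 0.2224]
eef_rot: [0.001, -0.07, 0.998, -0.001]
wrist_force: [1.0, -0.2, -2.2]
opening: 0.332
```

```bash
python3 - <<'E'
from h import *
s=np.load("s.npy");P=W((38,-72,0),s);P[2]=.222;go(P,s[2])
im=viewer.camera("side");cv2.imwrite("pics/s1.png",cv2.resize(im[100:320,190:410],None,fx=2.7,fy=2.7,interpolation=cv2.INTER_CUBIC))
E
```

```text
t 4.83 at [ 0.498  -0.1082  0.2224] shift [-1.249 -1.179  0.011] turn [-0.009  0.014  0.001] open 0.332 F [ 1.  -0.2 -2.2]
```

View pics/s1.png

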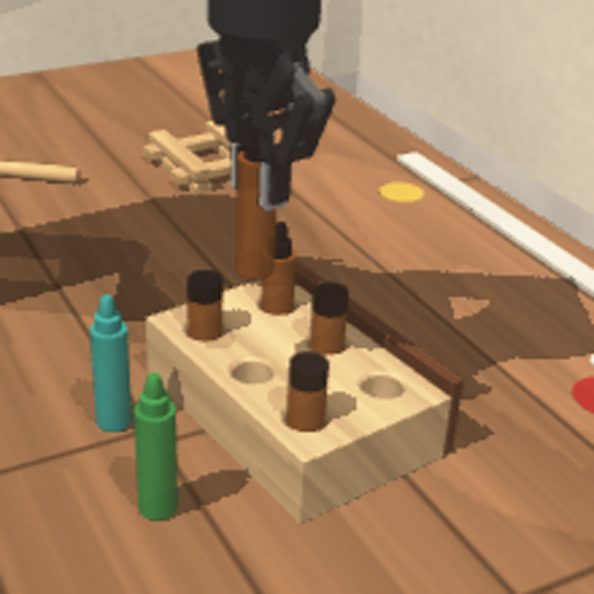

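It is held upright over the empty front_hole2 at about (250,372) in the crop. I'll shift to over back_hole3 and lower until its bottom is about 20 mm above the mouth.

move_arm:
  motion:
    - [[-0.4,-0.4,0],[0,0,0],0]
    - [[-0.8,-0.8,0],[0,0,0],0]
    - [[-1.26,-1.19,0],[0,0,0],0]
    - [[-1.26,-1.19,0],[0,0,0],0]
    - [[-1.26,-1.19,0.4],[0,0,0],0]
    - [[-1.26,-1.19,0.8],[0,0,0],0]
    - [[-1.26,-1.19,1.2],[0,0,0],0]
    - [[-1.26,-1.19,1.2],[0,0,0],0]

```text
time_s: 5.88
eef_pos: [0.5796, -0.1665, 0.1462]
eef_rot: [-0.003, -0.07, 0.998, 0.002]
wrist_force: [0.0, -0.2, -1.3]
opening: 0.331
```

```bash
python3 - <<'E'
from h import *
s=np.load("s.npy");P=W((38,-72,0),s);P[2]=.085;go(P,s[2])
o=monitor.get_obs()
C=cal("wrist");im=viewer.camera("wrist")
K=3;u=proj("wrist",W((20,-72,60),s),C);x0,y0=int(u[0]-130),int(max(0,min(420-190,u[1]-100)));print(x0,y0)
big=cv2.resize(im[y0:y0+190,x0:x0+260],None,fx=K,fy=K,interpolation=cv2.INTER_CUBIC)
a=np.linspace(0,2*np.pi,60)
def poly(r,x,y,z,c):
    q=[(proj("wrist",W((x+r*np.cos(t),y+r*np.sin(t),z),s),C)-[x0,y0]+.5)*K for t in a];cv2.polylines(big,[np.int32(q)],True,c,1)
poly(19.5,38,-72,60,(0,255,0));poly(19.5,-38,-72,60,(0,255,0))
cv2.imwrite("pics/w2.png",big)
E
```

```text
t 5.88 at [ 0.5796 -0.1665  0.1462] shift [-0.043 -0.031  1.02 ] turn [ 0.028 -0.04   0.003] open 0.331 F [ 0.  -0.2 -1.3]
146 98
```

View pics/w2.png

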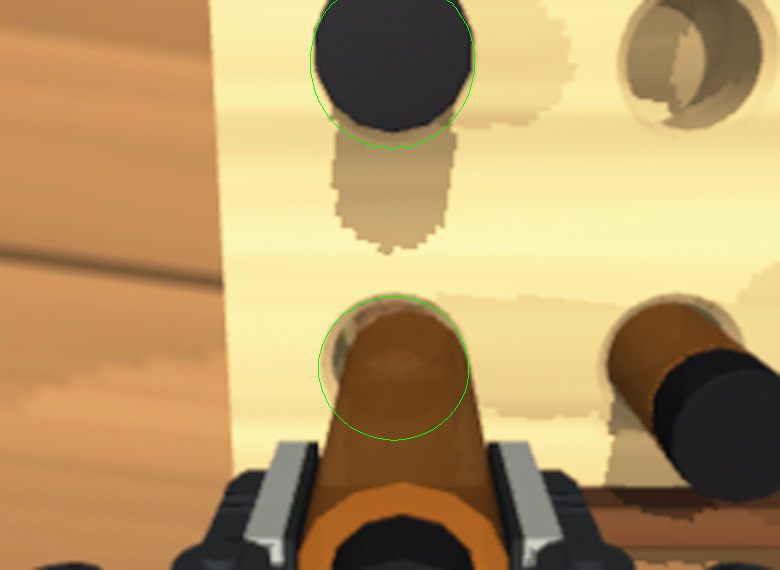

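The predicted hole circle matches the visible rim, but the vial sits about 2 mm to the +y side, as the pose reading also says. I'll let it settle and re-measure.

move_arm:
  motion:
    - [[-0.02,-0.02,0],[0,0,0],0]
    - [[-0.02,-0.02,0],[0,0,0],0]
    - [[-0.02,-0.02,0],[0,0,0],0]

```text
time_s: 6.3
eef_pos: [0.584, -0.1694, 0.1501]
eef_rot: [0.001, -0.07, 0.998, -0.0]
wrist_force: [-1.2, -0.1, -1.4]
opening: 0.337
```

```bash
python3 - <<'E'
from h import *
s=np.load("s.npy");P=W((38,-72,0),s);P[2]=.0855;go(P,s[2])
C=cal("wrist");im=viewer.camera("wrist")
K=3;u=proj("wrist",W((20,-72,60),s),C);x0,y0=int(u[0]-130),int(max(0,min(420-190,u[1]-100)))
big=cv2.resize(im[y0:y0+190,x0:x0+260],None,fx=K,fy=K,interpolation=cv2.INTER_CUBIC)
a=np.linspace(0,2*np.pi,60)
def poly(r,x,y,z,c):
    q=[(proj("wrist",W((x+r*np.cos(t),y+r*np.sin(t),z),s),C)-[x0,y0]+.5)*K for t in a];cv2.polylines(big,[np.int32(q)],True,c,1)
poly(19.5,38,-72,60,(0,255,0));poly(15,38,-72,76,(255,0,0))
cv2.imwrite("pics/w3.png",big)
E
```

```text
t 6.3 at [ 0.584  -0.1694  0.1501] shift [0.031 0.03  1.076] turn [-0.005  0.008  0.001] open 0.337 F [-1.2 -0.1 -1.4]
```

View pics/w3.png

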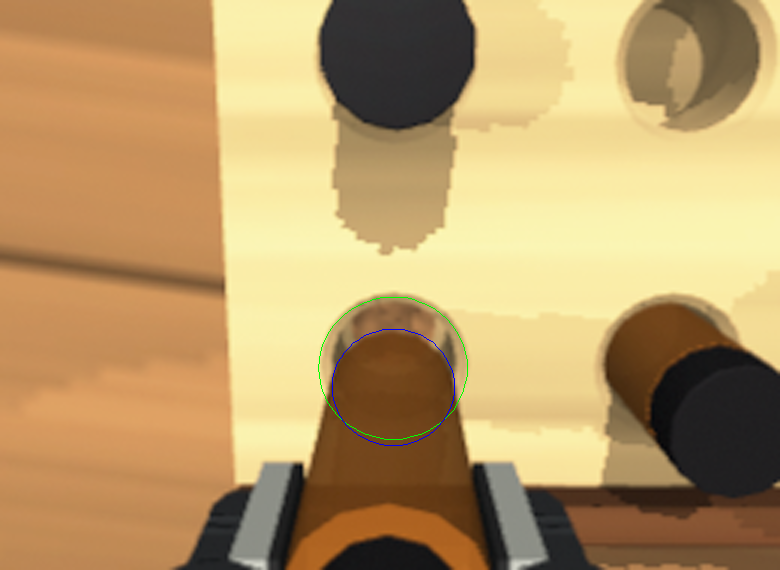

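The vial's lower edge is now about 1.3 mm past the mark (blue circle) toward +x and -y, and the pose reading says the same. I'll correct by about 1.4 mm and lower slowly.

move_arm:
  motion:
    - [[0.025,0.022,0],[0,0,0],0]
    - [[0.025,0.022,0.1],[0,0,0],0]
    - [[0.025,0.022,0.25],[0,0,0],0]
    - [[0.025,0.022,0.4],[0,0,0],0]
    - [[0.025,0.022,0.55],[0,0,0],0]
    - [[0.025,0.022,0.7],[0,0,0],0]
    - [[0.025,0.022,0.7],[0,0,0],0]

```text
time_s: 7.22
eef_pos: [0.582, -0.1681, 0.1063]
eef_rot: [-0.0, -0.07, 0.998, 0.0]
wrist_force: [1.9, -1.6, -2.6]
opening: 0.332
```

```bash
python3 - <<'E'
from h import *
s=np.load("s.npy");P=W((38,-72,0),s);P[2]=.0855;go(P,s[2])
E
```

```text
t 7.22 at [ 0.582  -0.1681  0.1063] shift [-0.001  0.004  0.347] turn [ 0.001 -0.001  0.   ] open 0.332 F [ 1.9 -1.6 -2.6]
```

It is in the hole (bottom at about 36 mm) with small forces. I'll lower the rest.

move_arm:
  motion:
    - [[0,0,0.1],[0,0,0],0]
    - [[0,0,0.2],[0,0,0],0]
    - [[0,0,0.28],[0,0,0],0]
    - [[0,0,0.33],[0,0,0],0]
    - [[0,0,0.36],[0,0,0],0]
    - [[0,0,0.36],[0,0,0],0]

```text
time_s: 7.98
eef_pos: [0.582, -0.1681, 0.0856]
eef_rot: [0.0, -0.07, 0.998, -0.0]
wrist_force: [2.9, -1.7, -1.9]
opening: 0.333
```

move_arm:
  motion:
    - [[0,0,0.02],[0,0,0],0]
    - [[0,0,0.03],[0,0,0],0]
    - [[0,0,0.03],[0,0,0],0]

```text
time_s: 8.35
eef_pos: [0.5825, -0.1681, 0.0855]
eef_rot: [0.0, -0.07, 0.998, -0.0]
wrist_force: [-0.9, 1.2, 9.0]
opening: 0.332
```

It is seated: 9 N upward and no further descent. I'll release and rise straight.

move_arm:
  motion:
    - [[0,0,-0.02],[0,0,0],60]
    - [[0,0,-0.02],[0,0,0],60]
    - [[0,0,-0.02],[0,0,0],60]
    - [[0,0,-0.4],[0,0,0],60]
    - [[0,0,-0.8],[0,0,0],60]
    - [[0,0,-1.2],[0,0,0],60]
    - [[0,0,-1.6],[0,0,0],60]
    - [[0,0,-2],[0,0,0],60]
    - [[0,0,-2],[0,0,0],60]

```text
time_s: 9.48
eef_pos: [0.5831, -0.1685, 0.2058]
eef_rot: [0.002, -0.07, 0.998, -0.001]
wrist_force: [-1.0, -0.0, -0.2]
opening: 0.603
```

```bash
python3 - <<'E'
from h import *
s=np.load("s.npy");P=W((38,0,0),s);P[2]=.18;go(P,s[2])
E
```

```text
t 9.47 at [ 0.5831 -0.1685  0.2058] shift [0.017 1.215 0.427] turn [-0.016  0.023  0.002] open 0.603 F [-1.  -0.  -0.2]
```

move_arm:
  motion:
    - [[0.01,0.4,0],[0,0,0],60]
    - [[0.01,0.8,0],[0,0,0],60]
    - [[0.01,1.21,0],[0,0,0],60]
    - [[0.01,1.21,0.4],[0,0,0],60]
    - [[0.01,1.21,0.4],[0,0,0],60]
    - [[0.01,1.21,0.4],[0,0,0],60]

```text
time_s: 10.22
eef_pos: [0.5714, -0.0957, 0.1803]
eef_rot: [0.0, -0.07, 0.998, -0.0]
wrist_force: [0.7, -0.7, -0.1]
opening: 0.602
```

```bash
python3 - <<'E'
from h import *
s=np.load("s.npy");P=W((38,0,0),s);P[2]=.083;go(P,s[2])
C=cal("wrist");im=viewer.camera("wrist")
K=2;x0,y0=95,110
big=cv2.resize(im[y0:y0+290,x0:x0+370],None,fx=K,fy=K,interpolation=cv2.INTER_CUBIC)
a=np.linspace(0,2*np.pi,60)
def poly(r,x,y,z,c):
    q=[(proj("wrist",W((x+r*np.cos(t),y+r*np.sin(t),z),s),C)-[x0,y0]+.5)*K for t in a];cv2.polylines(big,[np.int32(q)],True,c,1)
poly(15,38,0,110,(0,255,0));poly(19.5,-38,0,60,(0,255,0));poly(15,38,-72,111,(255,0,0))
cv2.imwrite("pics/w4.png",big)
E
```

```text
t 10.22 at [ 0.5714 -0.0957  0.1803] shift [-0.008 -0.015  1.622] turn [-0.001  0.001  0.005] open 0.602 F [ 0.7 -0.7 -0.1]
```

View pics/w4.png

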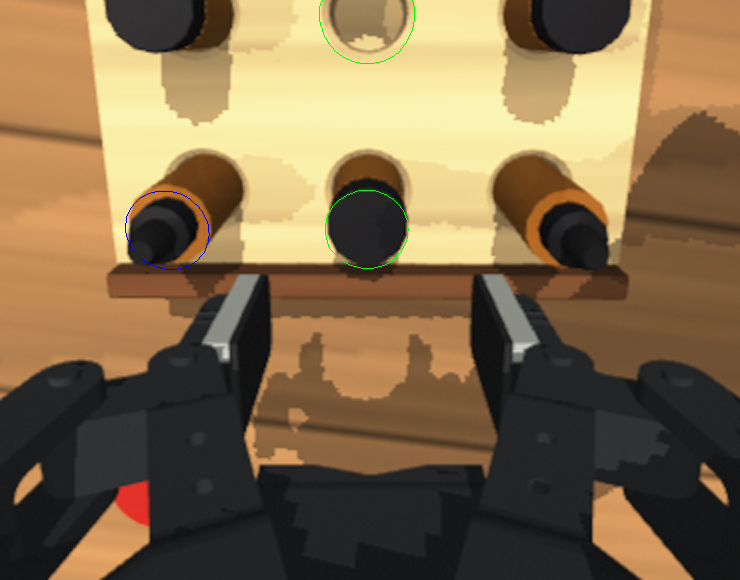

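The short vial's cap (367,223) is centred between the jaws. The moved tall vial stands down in back_hole3, mirroring tall_home. I'll descend and grasp.

move_arm:
  motion:
    - [[0.01,-0.01,0.5],[0,0,0],60]
    - [[0.01,-0.01,1.0],[0,0,0],60]
    - [[0.01,-0.01,1.4],[0,0,0],60]
    - [[0.01,-0.01,1.6],[0,0,0],60]
    - [[0.01,-0.01,1.6],[0,0,0],60]
    - [[0.01,-0.01,1.6],[0,0,0],0]
    - [[0.01,-0.01,1.6],[0,0,0],0]
    - [[0.01,-0.01,1.6],[0,0,0],0]
    - [[0.01,-0.01,1.6],[0,0,0],0]
    - [[0.01,-0.01,1.6],[0,0,0],0]

```text
time_s: 11.52
eef_pos: [0.572, -0.0973, 0.0855]
eef_rot: [0.001, -0.07, 0.998, -0.001]
wrist_force: [-0.5, -0.4, 6.2]
opening: 0.332
```

move_arm:
  motion:
    - [[0,0,-0.2],[0,0,0],0]
    - [[0,0,-0.5],[0,0,0],0]
    - [[0,0,-0.9],[0,0,0],0]
    - [[0,0,-1.3],[0,0,0],0]
    - [[0,0,-1.6],[0,0,0],0]
    - [[0,0,-1.8],[0,0,0],0]
    - [[0,0,-1.8],[0,0,0],0]
    - [[0,0,-1.8],[0,0,0],0]

```text
time_s: 12.52
eef_pos: [0.5702, -0.0967, 0.191]
eef_rot: [-0.001, -0.07, 0.998, 0.0]
wrist_force: [0.6, 0.3, -0.4]
opening: 0.337
```

```bash
python3 - <<'E'
from h import *
s=np.load("s.npy");P=W((-38,0,0),s);P[2]=.083;go(P,s[2])
E
```

```text
t 12.53 at [ 0.5702 -0.0967  0.191 ] shift [ 1.234 -0.002  1.802] turn [ 0.005 -0.01   0.001] open 0.337 F [ 0.6  0.3 -0.4]
```

move_arm:
  motion:
    - [[0.4,0,0],[0,0,0],0]
    - [[0.8,0,0],[0,0,0],0]
    - [[1.24,0,0],[0,0,0],0]
    - [[1.24,0,0.4],[0,0,0],0]
    - [[1.24,0,0.7],[0,0,0],0]
    - [[1.24,0,0.7],[0,0,0],0]
    - [[1.24,0,0.7],[0,0,0],0]
    - [[1.24,0,0.7],[0,0,0],0]

```text
time_s: 13.52
eef_pos: [0.4976, -0.1074, 0.1506]
eef_rot: [0.001, -0.07, 0.998, -0.0]
wrist_force: [0.5, -0.6, -0.7]
opening: 0.333
```

```bash
python3 - <<'E'
from h import *
s=np.load("s.npy");P=W((-38,0,0),s);P[2]=.0855;go(P,s[2])
zb=monitor.get_obs()["eef_pos"][2]*1000-70.5
C=cal("wrist");im=viewer.camera("wrist")
K=3;u=proj("wrist",W((-56,0,60),s),C);x0,y0=int(u[0]-130),int(max(0,min(420-190,u[1]-100)))
big=cv2.resize(im[y0:y0+190,x0:x0+260],None,fx=K,fy=K,interpolation=cv2.INTER_CUBIC)
a=np.linspace(0,2*np.pi,60)
def poly(r,x,y,z,c):
    q=[(proj("wrist",W((x+r*np.cos(t),y+r*np.sin(t),z),s),C)-[x0,y0]+.5)*K for t in a];cv2.polylines(big,[np.int32(q)],True,c,1)
poly(19.5,-38,0,60,(0,255,0));poly(15,-38,0,zb,(255,0,0))
cv2.imwrite("pics/w5.png",big)
E
```

```text
t 13.53 at [ 0.4976 -0.1074  0.1506] shift [0.015 0.009 1.085] turn [-0.005  0.007  0.002] open 0.333 F [ 0.5 -0.6 -0.7]
```

View pics/w5.png

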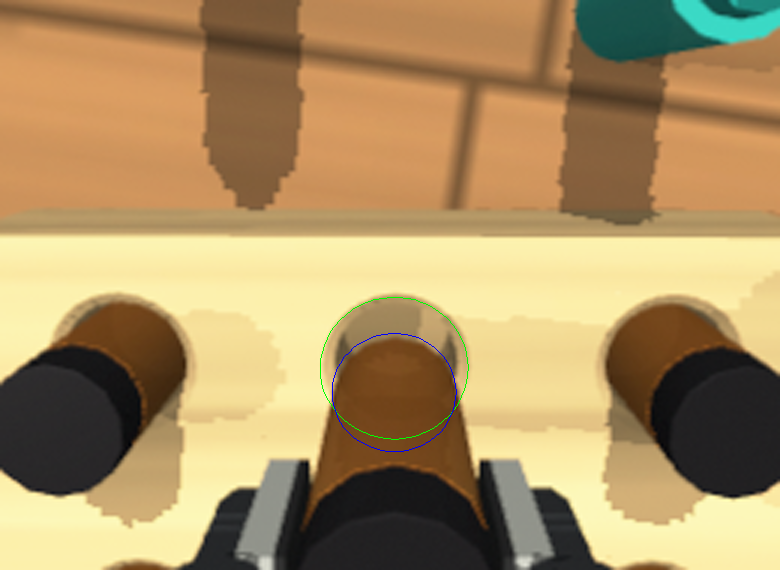

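It is aligned within about 1 mm (vial edge at 338 against 333, so slightly toward +x). I'll correct 0.9 mm and lower.

move_arm:
  motion:
    - [[0.016,0.004,0],[0,0,0],0]
    - [[0.016,0.004,0.1],[0,0,0],0]
    - [[0.016,0.004,0.25],[0,0,0],0]
    - [[0.016,0.004,0.4],[0,0,0],0]
    - [[0.016,0.004,0.55],[0,0,0],0]
    - [[0.016,0.004,0.7],[0,0,0],0]
    - [[0.016,0.004,0.85],[0,0,0],0]
    - [[0.016,0.004,0.95],[0,0,0],0]
    - [[0.016,0.004,1.02],[0,0,0],0]
    - [[0.016,0.004,1.02],[0,0,0],0]

```text
time_s: 14.82
eef_pos: [0.496, -0.1071, 0.0884]
eef_rot: [-0.0, -0.07, 0.998, 0.0]
wrist_force: [0.5, 0.2, -0.6]
opening: 0.335
```

move_arm:
  motion:
    - [[0,0,0.02],[0,0,0],0]
    - [[0,0,0.04],[0,0,0],0]
    - [[0,0,0.055],[0,0,0],0]
    - [[0,0,0.055],[0,0,0],0]

```text
time_s: 15.32
eef_pos: [0.4962, -0.1072, 0.0855]
eef_rot: [0.0, -0.07, 0.998, -0.0]
wrist_force: [-0.5, -0.6, 0.6]
opening: 0.336
```

move_arm:
  motion:
    - [[0,0,0.02],[0,0,0],0]
    - [[0,0,0.03],[0,0,0],0]
    - [[0,0,0.03],[0,0,0],0]

```text
time_s: 15.7
eef_pos: [0.4969, -0.1072, 0.0854]
eef_rot: [0.001, -0.07, 0.998, -0.0]
wrist_force: [-4.3, 2.7, 15.4]
opening: 0.334
```

It is seated on the hole floor (15 N up). I'll release, rise and back off.

move_arm:
  motion:
    - [[0,0,-0.03],[0,0,0],0]
    - [[0,0,-0.03],[0,0,0],60]
    - [[0,0,-0.03],[0,0,0],60]
    - [[0,0,-0.03],[0,0,0],60]
    - [[0,0,-0.4],[0,0,0],60]
    - [[0,0,-0.9],[0,0,0],60]
    - [[0,0,-1.5],[0,0,0],60]
    - [[0,0,-2.2],[0,0,0],60]
    - [[0,0,-3],[0,0,0],60]
    - [[0,0,-3],[0,0,0],60]

```text
time_s: 16.95
eef_pos: [0.4983, -0.1082, 0.268]
eef_rot: [0.004, -0.07, 0.998, -0.002]
wrist_force: [0.0, 0.0, -0.2]
opening: 0.599
```

move_arm:
  motion:
    - [[0.5,0.8,0],[0,0,0],60]
    - [[1,1.6,0],[0,0,0],60]
    - [[1.5,2.4,0],[0,0,0],60]
    - [[1.5,3.2,0],[0,0,0],60]
    - [[1.5,4,0],[0,0,0],60]
    - [[1.5,4,0],[0,0,0],60]
    - [[1.5,4,0],[0,0,0],60]

```text
time_s: 17.82
eef_pos: [0.3734, 0.1178, 0.2629]
eef_rot: [-0.001, -0.07, 0.998, -0.0]
wrist_force: [-0.9, -0.3, 0.7]
opening: 0.599
```

```bash
python3 - <<'E'
from h import *
t=viewer.camera("top");d=viewer.camera("side")
a=cv2.resize(t[165:260,262:387],(526,400),interpolation=cv2.INTER_CUBIC)
b=cv2.resize(d[170:300,215:375],(492,400),interpolation=cv2.INTER_CUBIC)
cv2.imwrite("pics/fin.png",cv2.resize(np.hstack([a,b]),None,fx=.78,fy=.78))
s=np.load("s.npy");go(W((0,0,300),s),s[2])
E
```

```text
t 17.93 at [0.3737 0.1171 0.2631] shift [-2.15  -3.982 -0.616] turn [-0.002 -0.007 -0.01 ] open 0.602 F [-0.8 -0.5  0.7]
```

View pics/fin.png

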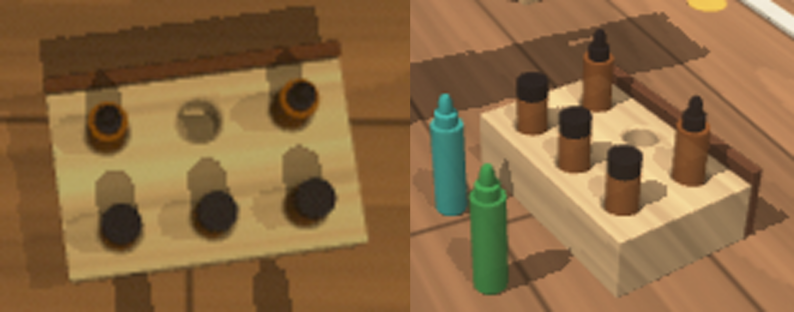

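Both views show three short vials in the front row and two tall ones in the back row, with the back middle hole empty at (197,121). All stand upright and fully down, so I'm handing in.

```bash
python3 -c "
from h import *
print(workorder.hand_in())"
```

```text
the job is handed in; nothing more can be done
None
```

Both misplaced vials are now in their proper rows, and the job is handed in. I moved the tall stray from front_hole2 to back_hole3, and then the short stray from back_hole2 to the freed front_hole2. Each was lowered upright until the hole floor pushed back with about 9 N and 15 N, then released.

The last top and side pictures show the back row as tall, empty, tall and the front row as three short vials. All stand upright and fully down, with the gripper clear at about 18 s. The green and turquoise look-alikes are in place.

I did not check the brush jar, palette knife and slats in a final picture; the arm never worked near them. While I was lining up the tall stray, the measured tool position was off by about 2 mm either way. I corrected this from the wrist camera before lowering, and no check failed.

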